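Add a slotted mass to the stone scratch tester

ROBOT

A 6-joint arm with a two-finger parallel gripper is mounted at the origin on the work surface. World frame = base frame: x ahead of the robot, y to its left, z up, the work surface at z = 0. Lengths are in mm, angles in degrees, forces in N, time in s.
With the tool pointing down it reaches from about 300 to 850 mm from the base axis. Payload 4.2 kg.
Tool frame: the origin (TCP) lies at the very end of the fingers, on their centre line; the grasp point (between the pads) lies env.pinch_z behind it (env.pinch_z is the distance from the TCP to the grasp point, in mm); z points along the fingers, y is the line along which they close (so a half turn about z gives the same grasp; the last joint's range is limited). The gripper opens to 91 mm and grips with 3 to 60 N. Pads are 32 mm wide; open, the fingers measure 118 mm over their backs; the gripper's body (76 mm by 178 mm) begins 60 mm behind the grasp point.
Start: joints at [-1.146, 18.312, 89.639, -0, 72.044, -1.146], TCP at [575.016, 0, 213.976] pointing down, gripper open.
Joint ranges: [-177.97, 177.97], [-48.28, 115.42], [12.27, 149.76], [-77.06, 257.06], [2.81, 150.46], [-146.56, 146.56]. Speed limits (degrees/s): [147.25, 147.25, 180, 180, 180, 180].

INTERFACE

Orientations are given as [roll, pitch, yaw] about the fixed x, y, z axes, in that order (R = Rz(yaw) Ry(pitch) Rx(roll)).
In Python, from workcell import state, vision, job_done, env gives the robot as it stands.
- The arm moves only by the tool servo_tool, never from a script. Its argument "rows" is a list of rows, each a list of 5 numbers: the shift along the tool's x, y, z scaled (see below), then the turn about the tool's z scaled (see below), then the opening, from 0 (shut) to 1 (fully open). A call has 1 to 20 rows; each row is the pose to reach, as a shift and turn from the pose commanded when the call began, along the tool's axes at that moment; what a row does not reach only later rows make up. The controller multiplies each number of a shift by 200 mm and each number of a turn by 90 degrees. A row lasts 1/12 s, in which the tool goes at most 41.7 mm and 7.16 degrees, less where a joint would pass 70% of its speed; a pose out of reach is approached as far as the arm can. A call with a number of a shift or a turn outside -1 to 1 is refused whole. A call with a gripper value outside its range is refused whole. The fingers move at their own pace and stop on an object; "force" is the grip in N (left out, the last holds). Time passes only in rows, so rows that repeat a pose let the fingers close. It gives the time, the measured TCP pose, the force, the opening and the grip force at its end, in the units of the state.
- state(): the state, without advancing time (a new reading comes with each control period).
- vision.grab_frame(name): name is "scene" or "side" or "wrist"; returns the picture (384x512x3 uint8, red, green, blue); there is no depth.
- vision.camera_info(name): a dict with "vertical_fov" (degrees; the focal length in pixels is half the picture's height over the tangent of half this angle, whatever the lens; pixels are square), "cx", "cy" (the principal point, pixels), "distortion" ([k1, k2, p1, p2, k3] as OpenCV has them; the pictures are not rectified), "T" (4x4, takes a point from camera to world coordinates). Camera axes: x right, y up, looking along -z (the intrinsics and any distortion apply to the point x, -y, -z); pixel columns grow to the right and rows downward; lengths in mm; the calibration is good to about 2 mm. A picture is of the moment at which its call begins: read the wrist's pose just before it. camera_info takes no time and is no camera call; for the wrist camera it gives the pose at the moment of the call.
- job_done(): hands the job in; it is judged then, once.
The state is a dict: "time_s": time; "qpos": joint angles; "qvel": joint speeds; "effort": joint torques, N m; "ee_pos": TCP position; "ee_rot": TCP orientation; "force": force on the tool from outside, world axes, zero at the start; "torque": the same for the moment, N m; "gripper_width": finger opening in mm; "gripper_force": force on a finger pad.
Only numpy, scipy, OpenCV 4.12 (cv2) and the standard library are available. Lean on these libraries where they do the work, as an engineer would, in place of code of your own. Each camera call takes 0.05 s, during which the arm holds its last target. There are 200 camera calls.

TASK

Load the big red slotted mass onto the scratch tester: slide it sideways onto the steel stem above the dark base mass, turn it so that its slot faces directly away from the base mass's slot, let it down gently until it sits fully home over the base mass's raised boss, and let go. Work by feel and never push or press hard on the tester, or the stylus will mark the stone sample; leave everything else where it is.

Things in the scene. Friction and masses are not known exactly. Their poses are not given: they have to be found in the camera images.
- tester: Bench scratch tester, fixed: grey base 170 x 300 mm, blue drive housing at its +y end, limestone sample in the middle. Origin: underside centre, on the bench; x to its back, y along the stroke, z up. A carriage on two rods carries the upright stem, axis always in the plane x = 0. The carriage stands up to 25 mm either side of y = 0 and its place is NOT reported: find the stem by feel or by camera.
- base_top (a point): Point of the tester at x = y = 0, 129 mm above the bench (fixed: does not follow the carriage), level with the flat top of the dark steel base mass, which sits centred on the stem, 68 mm in diameter. Its 13 mm slot always faces -x (the tester's front). On its top, round the stem, is a boss 26 mm in diameter and 4 mm high. All of the tester but stem and masses is under 110 mm high.
- knob_top (a point): Point of the tester at x = y = 0, 173 mm above the bench (fixed), level with the top of the black knob that ends the stem. Stem: steel, 10 mm in diameter. Knob: 18 mm in diameter, 161 to 173 mm above the bench, so a mass comes on only from the side, between boss (top at 133 mm) and knob.
- sample (a point): Centre of the limestone sample's top face, 54 mm above the bench; the stylus below the stem rests on it. A dark motor juts 46 mm beyond the +y end of the base. The drive holds the carriage against gentle pushes, but more than 15 N on the tester, in any direction, from mass and robot together (weight resting on it included), marks the sample.
- mass: Big red enamelled slotted mass, loose, flat on the bench: disc 60 mm in diameter, 16 mm thick, 0.2 to 0.32 kg. Origin: centre of its underside; z up; x along the slot to its mouth. Underside: a round recess 30 mm in diameter, 4.5 mm deep, that drops over the base mass's boss with 2 mm play all round; fully home, the underside lies on the base mass's top, 129 mm above the bench.
- mass_mouth (a point): Middle of the mouth of the big red mass's slot: on its rim, 30 mm from its axis along its x, 8 mm above its underside. The slot is 13 mm wide, flared to 19 mm at the rim; its inner end is a half circle of 6.5 mm radius about the disc's axis, so a centred mass has 1.5 mm play round the 10 mm stem.
- small_mass: Small bright steel slotted mass, 42 mm in diameter, 11 mm thick, lying on the bench; not wanted. Origin: centre of its underside.
- mallet: Lignum vitae mallet standing on its dark round head (116 mm in diameter), handle up, 228 mm tall. Origin: centre of its underside.
- pitcher1: Blued steel pitching tool lying on the bench, 185 mm long along x, blade 50 mm wide. Origin: underside, near its middle.
- pitcher2: Blued steel pitching tool lying on the bench, 185 mm long along x, blade 38 mm wide. Origin: underside, near its middle.
- bob: Brass plumb bob in a 56 mm square wooden rest, 110 mm tall. Origin: centre of its underside.
- egg: Chipped white marble egg finial standing on its foot, 72 mm in diameter, 120 mm tall. Origin: centre of its underside.
There are look-alikes about, which are no part of the job. Leave any purple or yellow look-alike of the mass alone.

How it is judged (in metres and radians):
At the end, for the whole second after the job is handed in: The big red mass rests released, still and level (0.06 rad) on the tester's base mass, underside within 1.5 mm of its top face (recess home over the boss), axis within 5 mm of the stem's plane and 29 mm of mid-stroke, slot within 0.45 rad of the tester's +x, opposite the base mass's slot (z of mass in the frame of tester between 0.1275 and 0.1305 m and x of mass in the frame of tester between -0.005 and 0.005 m and y of mass in the frame of tester between -0.029 and 0.029 m and angle between mass's own z axis and vertical below 0.06 rad and x of mass_mouth in the frame of tester above 0 m and angle between the x axis of mass and the x axis of tester, either way round below 0.45 rad and contact force between mass and tester above 0.8 N and linear speed of mass below 0.01 m/s); the robot touches nothing.
It fails at once if more than 15 N pushed or pressed on the tester (contact force between tester and anything else above 15 N).
It fails at once if one of the things lying about (small mass, mallet, pitching tools, plumb bob, egg finial) shifted by more than 15 mm (distance of any of small_mass, mallet, pitcher1, pitcher2, bob, egg from where it was at the start of the episode above 0.015 m).
It also fails if it takes over 54 s, if anything falls off the work surface, if the arm or the gripper's body presses on something with over 40 N, if the wrist force passes 120 N, or if a joint passes its speed limit or range.

## Working session

There is one attempt and no reset: what is moved stays moved. The work goes in short steps, Python scripts to look and compute and a tool call to move; the robot and the scene stay as the last step left them, time stands still between calls to the robot, and variables do not carry over. Pictures are saved under pics/ and viewed, at most 10 in all, crops included, and the job is handed in when it is done.

Besides the shell and the picture viewer there is one more tool, called after "Call:" in YAML: its name, and indented under it one key for each argument. servo_tool: Moves the arm, as the interface text tells. Its arguments: {"type":"object","properties":{"rows":{"type":"array"},"force":{"type":"number"}},"required":["rows"]}

```bash
ls; mkdir -p pics
python3 - <<'E'
from workcell import state, vision, env
import cv2,numpy as np
print(state(), env.pinch_z)
ims=[]
for n in("scene","side"):
    f=vision.grab_frame(n); cv2.imwrite(f"pics/{n}0.png",f[:,:,::-1]); 
    c=vision.camera_info(n); print(n,{k:(np.round(v,3).tolist() if k!='x' else v) for k,v in c.items()})
f=vision.grab_frame("wrist");cv2.imwrite("pics/wrist0.png",f[:,:,::-1]);c=vision.camera_info("wrist");print(c)
E
```

```text
pics
{'time_s': 0.0, 'qpos': array([-1.14579536e+00,  1.83512062e+01,  8.97045568e+01, -1.21016548e-03,
        7.20431994e+01, -1.14651442e+00]), 'qvel': array([-0.0326694 , -0.02879183, -0.00535678,  0.07234601,  0.0910884 ,
       -0.04064001]), 'effort': array([-5.01459035e-04, -4.12465632e+01, -2.31973493e+01,  7.28826877e-02,
        4.58198413e-02, -1.41870069e-04]), 'ee_pos': array([5.74512443e+02, 4.97911417e-03, 2.13137163e+02]), 'ee_rot': array([-1.79901034e+02, -8.29807076e-04,  9.00010924e+01]), 'force': array([-0.69774646, -1.32144858, -0.01434993]), 'torque': array([-0.03950181, -0.00080333, -0.00633038]), 'gripper_force': 0.0, 'gripper_width': 90.88158232244189} 18.8
scene {'vertical_fov': 48.551, 'cx': 251.345, 'cy': 190.688, 'distortion': [-0.086, 0.0, 0.0, 0.0, 0.0], 'T': [[0.878, -0.39, 0.278, 995.94], [0.478, 0.731, -0.487, -717.304], [-0.013, 0.56, 0.828, 1356.035], [0.0, 0.0, 0.0, 1.0]]}
side {'vertical_fov': 46.372, 'cx': 260.344, 'cy': 189.176, 'distortion': [-0.108, 0.0, 0.0, 0.0, 0.0], 'T': [[0.739, 0.453, -0.498, -93.002], [-0.673, 0.505, -0.54, -706.679], [0.007, 0.735, 0.678, 989.45], [0.0, 0.0, 0.0, 1.0]]}
{'vertical_fov': 71.41892258906, 'cx': 259.63408971752074, 'cy': 192.50439878961774, 'distortion': array([0.015561, 0.      , 0.      , 0.      , 0.      ]), 'T': array([[ 9.99999621e-01, -3.01811845e-04,  8.16339729e-04,
         5.74540975e+02],
       [ 7.08605695e-05,  9.63068449e-01,  2.69256677e-01,
         7.67091411e+01],
       [-8.67455890e-04, -2.69256517e-01,  9.63068105e-01,
         3.84106859e+02],
       [ 0.00000000e+00,  0.00000000e+00,  0.00000000e+00,
         1.00000000e+00]])}
```

View pics/scene0.png

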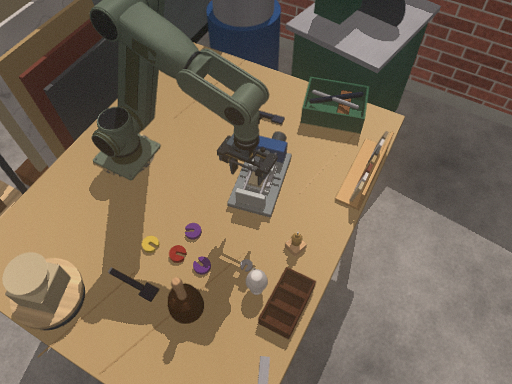

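View pics/side0.png

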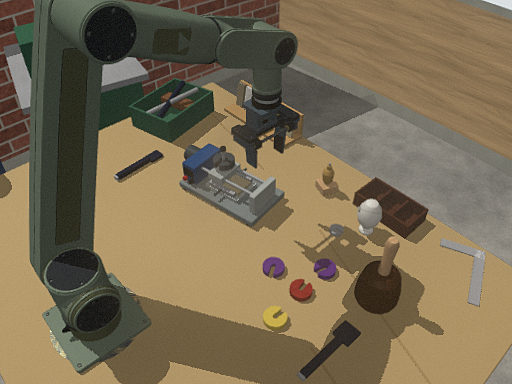

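```bash
cat > h.py <<'E'
import numpy as np,cv2
from workcell import vision
def ray(n,u,v,c=None):
    c=c or vision.camera_info(n); f=192/np.tan(np.radians(c['vertical_fov']/2))
    K=np.array([[f,0,c['cx']],[0,f,c['cy']],[0,0,1.]])
    p=cv2.undistortPoints(np.array([[[u,v]]],float),K,np.array(c['distortion']))[0,0]
    T=np.array(c['T']); return T[:3,3],T[:3,:3]@np.array([p[0],-p[1],-1])
def at(n,u,v,z,c=None):
    o,d=ray(n,u,v,c); return o+d*(z-o[2])/d[2]
def proj(n,P,c=None):
    c=c or vision.camera_info(n); f=192/np.tan(np.radians(c['vertical_fov']/2))
    K=np.array([[f,0,c['cx']],[0,f,c['cy']],[0,0,1.]]); T=np.array(c['T'])
    q=(np.atleast_2d(P)-T[:3,3])@T[:3,:3]; q=q*[1,-1,-1]
    return cv2.projectPoints(q,np.zeros(3),np.zeros(3),K,np.array(c['distortion']))[0][:,0]
E
python3 - <<'E'
import cv2,numpy as np
from h import *
a=cv2.imread('pics/scene0.png');b=cv2.imread('pics/side0.png')
r=lambda i,x,y:cv2.resize(i[y:y+75,x:x+100],None,fx=4,fy=4,interpolation=2)
cv2.imwrite('pics/c1.png',np.vstack([np.hstack([r(a,135,215),r(a,215,130)]),np.hstack([r(b,250,250),r(b,180,140)])]))
for n,u,v in(('scene',178,254),('side',301,289),('scene',193,231),('scene',202,265),('scene',150,244)):print(n,u,v,at(n,u,v,16))
for n,im in(('scene',a),('side',b)):
    i=im.astype(int);m=((i[...,2]>120)&(i[...,1]<50)&(i[...,0]<50)).astype('uint8')
    k,l,s,ce=cv2.connectedComponentsWithStats(m)
    for j in range(1,k):
        if s[j,4]>30:print(n,s[j],ce[j],at(n,*ce[j],13))
E
```

```text
scene 178 254 [ 448.77394831 -283.05634548   16.        ]
side 301 289 [ 444.08480571 -283.65601592   16.        ]
scene 193 231 [ 445.49299081 -181.56415454   16.        ]
scene 202 265 [ 544.52201205 -278.27159959   16.        ]
scene 150 244 [ 339.24008937 -298.3093386    16.        ]
```

View pics/c1.png

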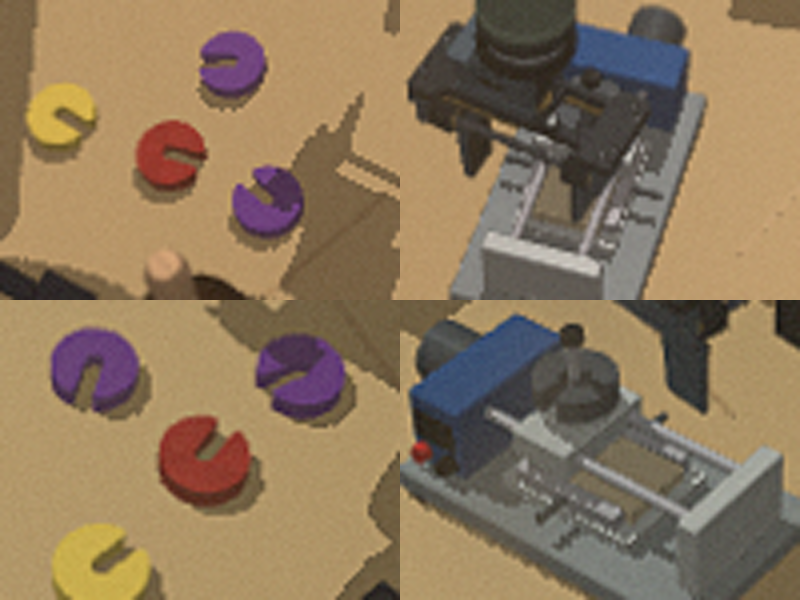

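View pics/wrist0.png

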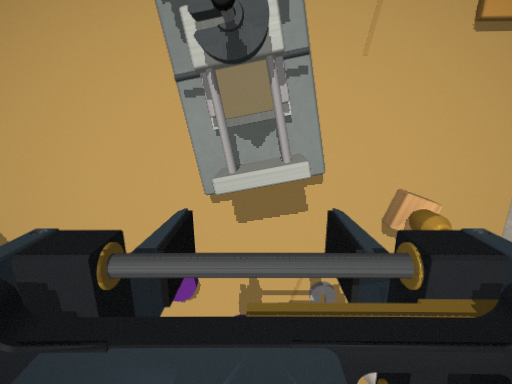

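Run:
```python
from h import *
P=lambda *a:print(a,at(*a).round(1))
P('side',223,147,170);P('wrist',222,0,173)
print('base mass top centre');P('side',223.7,158.5,129)
for u,v in((208,194),(324,171),(155,0),(305,0)):
  for z in(15,):P('wrist',u,v,z)
print('rods');[P('wrist',u,v,80) for u,v in((232,168),(210,72),(288,160),(275,60))]
print('mass');P('scene',177.75,253,16);P('side',301.2,288.5,16)
P('scene',135+203/4,215+157/4,16);P('side',250+228/4,250+125/4,16)
print('mallet');P('scene',185,303,60);P('side',378,287,60);P('scene',178,283,228)
print('egg');P('scene',257,281,60); print('sm');P('wrist',321,292,11);P('wrist',400,220,20)
```

```text
('side', 223, 147, 170) [552.  159.9 170. ]
('wrist', 222, 0, 173) [548.8 153.3 173. ]
base mass top centre
('side', 223.7, 158.5, 129) [549.5 156.6 129. ]
('wrist', 208, 194, 15) [500.1 -28.7  15. ]
('wrist', 324, 171, 15) [664.4   4.8  15. ]
('wrist', 155, 0, 15) [450.3 210.2  15. ]
('wrist', 305, 0, 15) [628.  210.6  15. ]
rods
('wrist', 232, 168, 80) [542.4  21.   80. ]
('wrist', 210, 72, 80) [522.3 122.6  80. ]
('wrist', 288, 160, 80) [606.7  30.3  80. ]
('wrist', 275, 60, 80) [590.2 134.   80. ]
mass
('scene', 177.75, 253, 16) [ 445.9 -280.3   16. ]
('side', 301.2, 288.5, 16) [ 445.6 -282.9   16. ]
('scene', 185.75, 254.25, 16) [ 473.1 -270.9   16. ]
('side', 307.0, 281.25, 16) [ 473.4 -277.3   16. ]
mallet
('scene', 185, 303, 60) [ 581.3 -428.7   60. ]
('side', 378, 287, 60) [ 566.5 -429.7   60. ]
('scene', 178, 283, 228) [ 585.6 -426.8  228. ]
egg
('scene', 257, 281, 60) [ 745.7 -255.9   60. ]
sm
('wrist', 321, 292, 11) [ 673.2 -194.2   11. ]
('wrist', 400, 220, 20) [777.8 -66.4  20. ]
```

Call:
servo_tool:
  rows:
    - [-1,-0.55,0,0.83,1]
    - [-1,-0.55,0,0.83,1]
    - [-1,-0.55,0,0.83,1]
    - [-1,-0.55,0,0.83,1]
    - [-1,-0.55,0,0.83,1]
    - [-1,-0.55,0,0.83,1]
    - [-1,-0.55,0,0.83,1]
    - [-1,-0.55,0,0.83,1]
    - [-1,-0.55,0,0.83,1]
    - [-1,-0.55,0,0.83,1]
    - [-1,-0.55,0,0.83,1]

```text
time_s: 1.07
ee_pos: [464.7, -200.1, 213.7]
ee_rot: [-180.0, 0.0, 15.0]
force: [-0.9, 0.1, -0.4]
gripper_width: 91.2
gripper_force: 0.0
```

Call:
servo_tool:
  rows:
    - [-0.35,0.37,0,0,1]
    - [-0.35,0.37,0,0,1]
    - [-0.35,0.37,0,0,1]
    - [-0.35,0.37,0,0,1]
    - [-0.35,0.37,0,0,1]

```text
time_s: 1.48
ee_pos: [416.6, -290.2, 213.7]
ee_rot: [-179.9, -0.0, 15.2]
force: [0.0, -0.4, 0.3]
gripper_width: 91.3
gripper_force: 0.0
```

Run:
```python
from h import *
from workcell import state
import pickle
s=state();c=vision.camera_info('wrist');f=vision.grab_frame('wrist');print(s['time_s'],s['ee_pos'],s['ee_rot'],s['force'])
cv2.imwrite('pics/w1.png',f[:,:,::-1]);pickle.dump(c,open('w1.pkl','wb'))
a=cv2.imread('pics/w1.png');g=vision.grab_frame('scene')[:,:,::-1]
cv2.imwrite('pics/scene1.png',g)
cv2.imwrite('pics/c2.png',np.hstack([a[:,60:460],cv2.resize(g[90:230,195:335],(384,384),interpolation=2)]))
```

```text
1.4833 [ 416.5724648  -290.17802084  213.66892924] [-1.79946465e+02 -6.01325746e-03  1.51659576e+01] [ 0.01900732 -0.38655284  0.30592725]
```

View pics/c2.png

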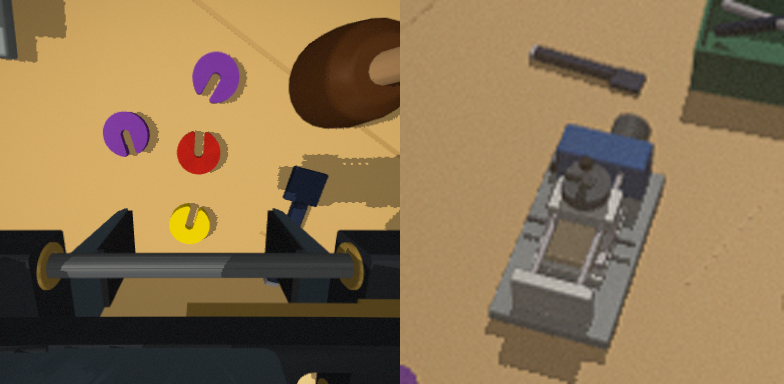

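Run:
```python
from h import *
import pickle
c=pickle.load(open('w1.pkl','rb'));a=cv2.imread('pics/w1.png');i=a.astype(int)
m=((i[...,2]>140)&(i[...,1]<70)&(i[...,0]<80)).astype('uint8')
k,l,s,ce=cv2.connectedComponentsWithStats(m);j=1+s[1:,4].argmax();print(s[j],ce[j])
cn=max(cv2.findContours((l==j).astype('uint8'),0,1)[0],key=len)
(u,v),r=cv2.minEnclosingCircle(cn);print(u,v,r,at('w',u,v,16,c))
# rectify to metric top view z=16: 1px=0.25mm
C=at('w',u,v,16,c)[:2]
g=np.arange(-60,60,.25);X,Y=np.meshgrid(g,g)
pts=np.c_[C[0]+X.ravel(),C[1]-Y.ravel(),np.full(X.size,16)]
uv=proj('w',pts,c).astype('float32').reshape(480,480,2)
R=cv2.remap(a,uv,None,cv2.INTER_CUBIC)
# tester top view from scene1, z=129 
g=np.arange(-60,60,.25);X,Y=np.meshgrid(g,g)
sc=cv2.imread('pics/scene1.png')
pts=np.c_[550+X.ravel(),157-Y.ravel(),np.full(X.size,129)]
T=cv2.remap(sc,proj('scene',pts).astype('float32').reshape(480,480,2),None,cv2.INTER_CUBIC)
cv2.imwrite('pics/top.png',np.hstack([R,T])[:, 80:880])
for u,v in((60+287,168),(60+282,205),(60+328,175),(60+320,205)):print('pitch',at('w',u,v,10,c).round())
```

```text
[ 237  131   43   43 1225] [258.22530612 153.6922449 ]
258.38720703125 151.85983276367188 21.815900802612305 [ 445.82444699 -279.55001537   16.        ]
pitch [ 456. -407.   10.]
pitch [ 402. -419.   10.]
pitch [ 462. -466.   10.]
pitch [ 417. -472.   10.]
```

View pics/top.png

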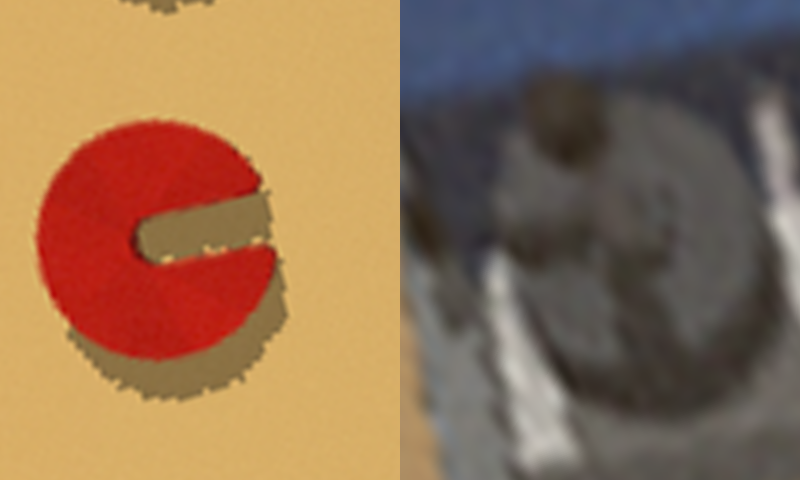

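Call:
servo_tool:
  rows:
    - [0.15,-0.015,0.35,0.05,1]
    - [0.15,-0.015,0.7,0.05,1]
    - [0.15,-0.015,0.7,0.05,1]
    - [0.15,-0.015,0.7,0.05,1]
    - [0.15,-0.015,0.7,0.05,1]
    - [0.15,-0.015,0.7,0.05,1]
    - [0.15,-0.015,0.7,0.05,1]

```text
time_s: 2.17
ee_pos: [446.6, -279.2, 75.5]
ee_rot: [179.9, -0.1, 10.9]
force: [0.3, 0.3, 0.2]
gripper_width: 90.7
gripper_force: 0.0
```

Run:
```python
from workcell import state
s=state();print({k:s[k] for k in('time_s','ee_pos','ee_rot','force','torque')})
```

```text
{'time_s': 2.1667, 'ee_pos': array([ 446.63001656, -279.19696674,   75.54373806]), 'ee_rot': array([ 1.79880559e+02, -1.33977865e-01,  1.08612060e+01]), 'force': array([0.32385631, 0.26856943, 0.22785742]), 'torque': array([0.00236499, 0.11211412, 0.02329389])}
```

Call:
servo_tool:
  rows:
    - [-0.005,0,0.15,0,1]
    - [-0.005,0,0.28,0,1]
    - [-0.005,0,0.33,0,1]
    - [-0.005,0,0.35,0,1]
    - [-0.005,0,0.35,0,1]
    - [-0.005,0,0.35,0,1]

```text
time_s: 2.67
ee_pos: [445.4, -280.0, 5.5]
ee_rot: [179.9, -0.1, 10.8]
force: [0.5, -0.3, 0.1]
gripper_width: 91.4
gripper_force: 0.0
```

Call:
servo_tool:
  rows:
    - [0,0,0,0,0.6]
    - [0,0,0,0,0.6]
    - [0,0,0,0,0.6]
    - [0,0,0,0,0.5]
    - [0,0,0,0,0.5]
    - [0,0,0,0,0.5]
    - [0,0,0,0,0.5]
    - [0,0,0,0,0.5]
    - [0,0,0,0,0.5]
    - [0,0,0,0,0.5]
  force: 25

```text
time_s: 3.5
ee_pos: [444.4, -279.5, 4.3]
ee_rot: [180.0, -0.0, 10.8]
force: [-0.5, -0.6, 4.2]
gripper_width: 59.1
gripper_force: 25.0
```

Call:
servo_tool:
  rows:
    - [0,0,-0.1,0,0.5]
    - [0,0,-0.25,0,0.5]
    - [0,0,-0.4,0,0.5]
    - [0,0,-0.55,0,0.5]
    - [0,0,-0.75,0,0.5]
    - [0,0,-0.75,0,0.5]
    - [0,0,-0.75,0,0.5]
    - [0,0,-0.75,0,0.5]

```text
time_s: 4.17
ee_pos: [443.1, -278.4, 152.6]
ee_rot: [-179.9, 0.1, 10.8]
force: [-0.1, 0.3, -2.4]
gripper_width: 59.4
gripper_force: 25.0
```

Call:
servo_tool:
  rows:
    - [0.05,-0.15,0,0,0.5]
    - [0.1,-0.33,0,0,0.5]
    - [0.15,-0.5,0,0,0.5]
    - [0.2,-0.7,0,0,0.5]
    - [0.22,-0.85,0,0,0.5]
    - [0.22,-1,0,0,0.5]
    - [0.22,-1,0,0,0.5]
    - [0.22,-1,0,0,0.5]

```text
time_s: 4.83
ee_pos: [448.2, -73.1, 151.9]
ee_rot: [-179.9, 0.3, 11.0]
force: [0.9, -0.6, -2.4]
gripper_width: 59.2
gripper_force: 25.0
```

Call:
servo_tool:
  rows:
    - [0.05,-0.15,0,0,0.5]
    - [0.1,-0.33,0,0,0.5]
    - [0.15,-0.5,0,0,0.5]
    - [0.2,-0.7,0,0,0.5]
    - [0.2,-0.85,0,0,0.5]
    - [0.2,-0.95,0,0,0.5]
    - [0.2,-0.98,0,0,0.5]
    - [0.2,-0.98,0,0,0.5]

```text
time_s: 5.5
ee_pos: [452.2, 125.6, 152.8]
ee_rot: [180.0, 0.1, 10.9]
force: [0.5, 0.3, -3.0]
gripper_width: 59.4
gripper_force: 25.0
```

Run:
```python
from h import *
from workcell import state
import pickle
s=state();c=vision.camera_info('wrist');f=vision.grab_frame('wrist');print({k:s[k] for k in('time_s','ee_pos','ee_rot','force','torque')})
cv2.imwrite('pics/w2.png',f[:,:,::-1]);pickle.dump(c,open('w2.pkl','wb'))
g=vision.grab_frame('side')[:,:,::-1];cv2.imwrite('pics/side2.png',g)
cv2.imwrite('pics/c3.png',np.hstack([f[:,60:460,::-1],cv2.resize(g[100:240,150:290],(384,384),interpolation=2)]))
```

```text
{'time_s': 5.5, 'ee_pos': array([452.1995468 , 125.55957473, 152.804948  ]), 'ee_rot': array([1.79969519e+02, 1.23784097e-01, 1.08789550e+01]), 'force': array([ 0.47312814,  0.27470838, -2.99877837]), 'torque': array([-0.0071532 ,  0.04570612, -0.00106521])}
```

View pics/c3.png

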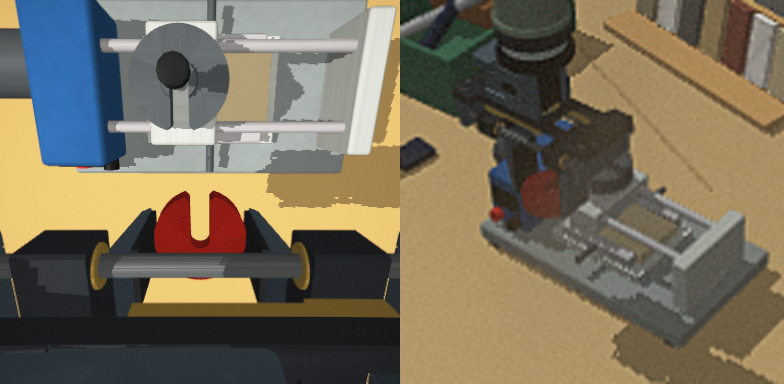

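Run:
```python
from h import *
import pickle
c=pickle.load(open('w2.pkl','rb'));a=cv2.imread('pics/w2.png');
def P(l,u,v,z):p=at('w',u+60,v,z,c);print(l,p.round(1));return p
k=P('knob top',173,67,173);b=P('base top',180,76,129)
for u,v in((131,76),(229,76),(180,27),(180,125)):P('base rim',u,v,129)
for q in(((118,45.5),(350,44.5)),((118,127),(343,131)),((80,172),(338,173))):
  A,B=[at('w',u+60,v,85 if v<150 else 15,c) for u,v in q];d=A-B;print('yaw',np.degrees(np.arctan2(d[1],d[0]))-90)
for z in(164,):
  A=P('mass L',155,234,z);B=P('mass R',246,234,z);P('front',200,191,z)
  m1=P('mouthL',187,193,z);m2=P('mouthR',213,193,z)
  i1=P('in L',191,235,z);i2=P('in R',210,235,z)
# rectified views at 129 and 164 in tool frame
T=c['T'];R=np.array([[np.cos(.19),np.sin(.19)],[np.sin(.19),-np.cos(.19)]])
o=[]
for z,ctr in((129,b[:2]),(164,(A[:2]+B[:2])/2)):
  g=np.arange(-50,50,.25);X,Y=np.meshgrid(g,g) # image right=tool y, up=tool x
  w=ctr[:,None]+R@np.c_[-Y.ravel(),X.ravel()].T
  uv=proj('w',np.c_[w.T,np.full(X.size,z)],c).astype('float32').reshape(400,400,2)
  o.append(cv2.remap(a,uv,None,cv2.INTER_CUBIC)); print(ctr)
cv2.imwrite('pics/top2.png',np.hstack(o))
```

```text
knob top [548.8 158.8 173. ]
base top [550.6 158.6 129. ]
base rim [544.3 190.8 129. ]
base rim [556.8 126.2 129. ]
base rim [579.  163.4 129. ]
base rim [519.2 153.2 129. ]
yaw 10.998063547134606
yaw 9.84810355308386
yaw 10.652852008723272
mass L [450.  155.3 164. ]
mass R [461.2  97.4 164. ]
front [483.9 132.1 164. ]
mouthL [481.1 139.8 164. ]
mouthR [484.2 123.9 164. ]
in L [453.7 132.2 164. ]
in R [456.1 120.1 164. ]
[550.58963869 158.56842466]
[455.59682317 126.30523353]
```

View pics/top2.png

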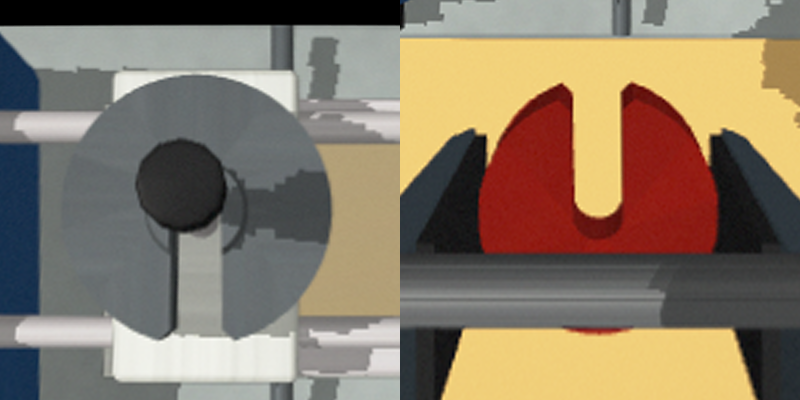

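Call:
servo_tool:
  rows:
    - [0,-0.03,0.02,0,0.5]
    - [0.05,-0.07,0.045,0,0.5]
    - [0.15,-0.07,0.045,0,0.5]
    - [0.24,-0.07,0.045,0,0.5]
    - [0.27,-0.07,0.045,0,0.5]
    - [0.27,-0.07,0.045,0,0.5]
    - [0.27,-0.07,0.045,0,0.5]

```text
time_s: 6.18
ee_pos: [502.4, 149.0, 144.3]
ee_rot: [180.0, 0.1, 10.8]
force: [-0.4, -0.2, -2.6]
gripper_width: 59.2
gripper_force: 25.0
```

Run:
```python
from h import *
from workcell import state
import pickle
P=[];F=[]
for i in range(4):
  s=state();P.append(s['ee_pos']);F.append(s['force']);c=vision.camera_info('wrist');f=vision.grab_frame('wrist')
print(s['time_s'],np.mean(P,0),np.mean(F,0),s['ee_rot'])
a=f[:,:,::-1];cv2.imwrite('pics/w3.png',a);pickle.dump(c,open('w3.pkl','wb'))
p=np.mean(P,0)
R=np.array([[np.cos(.19),np.sin(.19)],[np.sin(.19),-np.cos(.19)]]);o=[]
for z,ctr in((133,np.array([548.7,159])),(155,p[:2])):
  g=np.arange(-50,50,.25);X,Y=np.meshgrid(g,g)
  w=ctr[:,None]+R@np.c_[-Y.ravel(),X.ravel()].T
  uv=proj('w',np.c_[w.T,np.full(X.size,z)],c).astype('float32').reshape(400,400,2)
  o.append(cv2.remap(a,uv,None,cv2.INTER_CUBIC))
cv2.imwrite('pics/top3.png',np.hstack(o))
```

```text
6.3333 [501.99119937 149.02777132 144.51609919] [-0.07257294 -0.17377588 -2.79537249] [1.79996402e+02 6.40067274e-02 1.07895883e+01]
```

View pics/top3.png

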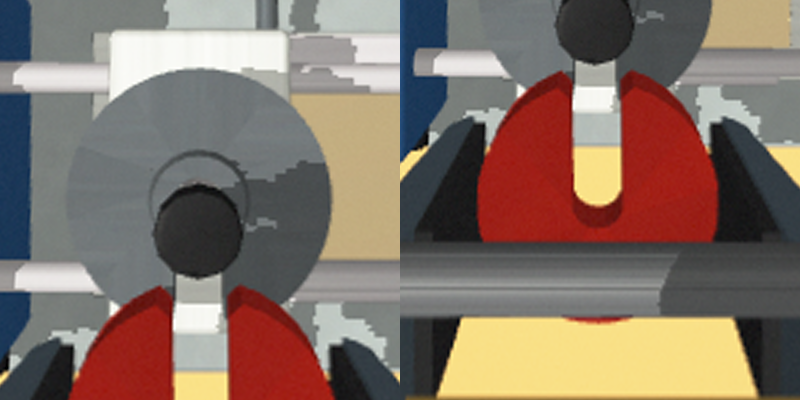

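Call:
servo_tool:
  rows:
    - [0,-0.003,0,0,0.5]
    - [0.03,-0.003,0,0,0.5]
    - [0.06,-0.003,0,0,0.5]
    - [0.09,-0.003,0,0,0.5]
    - [0.12,-0.003,0,0,0.5]
    - [0.12,-0.003,0,0,0.5]

```text
time_s: 6.88
ee_pos: [528.2, 154.8, 145.0]
ee_rot: [-180.0, -0.1, 10.8]
force: [1.1, -0.0, -2.1]
gripper_width: 59.1
gripper_force: 25.0
```

Call:
servo_tool:
  rows:
    - [0.02,0,0,0,0.5]
    - [0.04,0,0,0,0.5]
    - [0.06,0,0,0,0.5]
    - [0.06,0,0,0,0.5]
    - [0.06,0,0,0,0.5]

```text
time_s: 7.3
ee_pos: [538.3, 156.7, 144.9]
ee_rot: [180.0, 0.0, 10.8]
force: [-0.7, -0.3, -2.5]
gripper_width: 59.5
gripper_force: 25.0
```

Call:
servo_tool:
  rows:
    - [0.02,0,0,0,0.5]
    - [0.035,0,0,0,0.5]
    - [0.045,0,0,0,0.5]
    - [0.055,0,0,0,0.5]
    - [0.055,0,0,0,0.5]
    - [0.055,0,0,0,0.5]

```text
time_s: 7.8
ee_pos: [549.1, 158.8, 144.9]
ee_rot: [180.0, -0.0, 10.8]
force: [-0.0, -0.5, -2.9]
gripper_width: 59.2
gripper_force: 25.0
```

Run:
```python
from h import *
from workcell import state
import pickle
P=[];F=[]
for i in range(4):
  s=state();P.append(s['ee_pos']);F.append(s['force']);c=vision.camera_info('wrist');f=vision.grab_frame('wrist')
print(s['time_s'],np.mean(P,0),np.mean(F,0),s['ee_rot'])
a=f[:,:,::-1];cv2.imwrite('pics/w4.png',a);pickle.dump(c,open('w4.pkl','wb'))
cv2.imwrite('pics/s4.png',vision.grab_frame('side')[:,:,::-1])
```

```text
7.95 [548.99566888 158.75783189 144.9446276 ] [-6.95151406e-04 -1.31298382e-01 -2.39691073e+00] [ 1.79999824e+02 -1.02415580e-02  1.07983202e+01]
```

Call:
servo_tool:
  rows:
    - [0,0,0.01,0,0.5]
    - [0,0,0.02,0,0.5]
    - [0,0,0.03,0,0.5]
    - [0,0,0.03,0,0.5]
    - [0,0,0.03,0,0.5]

```text
time_s: 8.47
ee_pos: [548.8, 158.7, 138.7]
ee_rot: [180.0, 0.0, 10.8]
force: [0.3, 0.7, -2.4]
gripper_width: 59.0
gripper_force: 25.0
```

Call:
servo_tool:
  rows:
    - [0,0,0.003,0,0.5]
    - [0,0,0.005,0,0.5]
    - [0,0,0.005,0,0.5]
    - [0,0,0.005,0,0.5]

```text
time_s: 8.8
ee_pos: [549.0, 158.8, 138.0]
ee_rot: [180.0, -0.0, 10.8]
force: [0.3, -0.7, -3.3]
gripper_width: 59.0
gripper_force: 25.0
```

Call:
servo_tool:
  rows:
    - [0,0,0.003,0,0.5]
    - [0,0,0.005,0,0.5]
    - [0,0,0.005,0,0.5]
    - [0,0,0.005,0,0.5]

```text
time_s: 9.13
ee_pos: [548.9, 158.8, 136.9]
ee_rot: [180.0, 0.0, 10.8]
force: [0.2, -0.7, -3.1]
gripper_width: 59.0
gripper_force: 25.0
```

Call:
servo_tool:
  rows:
    - [0,0,0.003,0,0.5]
    - [0,0,0.005,0,0.5]
    - [0,0,0.005,0,0.5]
    - [0,0,0.005,0,0.5]

```text
time_s: 9.47
ee_pos: [548.9, 158.7, 135.9]
ee_rot: [180.0, 0.0, 10.8]
force: [-0.4, -0.1, -2.7]
gripper_width: 59.1
gripper_force: 25.0
```

Call:
servo_tool:
  rows:
    - [0,0,0.003,0,0.5]
    - [0,0,0.003,0,0.5]
    - [0,0,0.003,0,0.5]

```text
time_s: 9.72
ee_pos: [549.0, 158.8, 135.3]
ee_rot: [180.0, -0.0, 10.8]
force: [-1.0, 1.1, -1.9]
gripper_width: 59.1
gripper_force: 25.0
```

Call:
servo_tool:
  rows:
    - [0,0,0.003,0,0.5]
    - [0,0,0.003,0,0.5]
    - [0,0,0.003,0,0.5]

```text
time_s: 9.97
ee_pos: [548.9, 158.8, 134.7]
ee_rot: [180.0, 0.0, 10.8]
force: [-0.4, -0.0, -2.4]
gripper_width: 59.2
gripper_force: 25.0
```

Call:
servo_tool:
  rows:
    - [0,0,0.002,0,0.5]
    - [0,0,0.002,0,0.5]
    - [0,0,0.002,0,0.5]

```text
time_s: 10.22
ee_pos: [549.0, 158.8, 134.3]
ee_rot: [180.0, -0.0, 10.8]
force: [-0.5, -0.2, -2.8]
gripper_width: 58.8
gripper_force: 25.0
```

Call:
servo_tool:
  rows:
    - [0,0,0.002,0,0.5]
    - [0,0,0.002,0,0.5]
    - [0,0,0.002,0,0.5]

```text
time_s: 10.47
ee_pos: [549.0, 158.8, 133.9]
ee_rot: [180.0, -0.0, 10.8]
force: [0.1, -0.6, -3.1]
gripper_width: 59.0
gripper_force: 25.0
```

Call:
servo_tool:
  rows:
    - [0,0,0.002,0,0.5]
    - [0,0,0.002,0,0.5]
    - [0,0,0.002,0,0.5]

```text
time_s: 10.72
ee_pos: [549.0, 158.8, 133.5]
ee_rot: [180.0, -0.0, 10.8]
force: [-0.9, 0.4, -2.7]
gripper_width: 59.1
gripper_force: 25.0
```

Call:
servo_tool:
  rows:
    - [0,0,0.002,0,0.5]
    - [0,0,0.002,0,0.5]
    - [0,0,0.002,0,0.5]

```text
time_s: 10.97
ee_pos: [549.1, 158.8, 133.3]
ee_rot: [180.0, -0.0, 10.8]
force: [0.1, 0.1, -1.2]
gripper_width: 59.0
gripper_force: 25.0
```

Moved only 0.2 mm and the load drops: contact begins.

Call:
servo_tool:
  rows:
    - [0,0,0.001,0,0.5]
    - [0,0,0.001,0,0.5]
    - [0,0,0.001,0,0.5]

```text
time_s: 11.22
ee_pos: [549.1, 158.8, 133.3]
ee_rot: [180.0, -0.0, 10.8]
force: [0.0, 0.9, 1.1]
gripper_width: 59.3
gripper_force: 25.0
```

Run:
```python
from h import *
from workcell import state
P=[];F=[];T=[]
for i in range(6):
  s=state();P.append(s['ee_pos']);F.append(s['force']);T.append(s['torque']);f=vision.grab_frame('wrist')
print(s['time_s'],np.mean(P,0),np.mean(F,0),np.mean(T,0))
g=vision.grab_frame('side')[:,:,::-1];cv2.imwrite('pics/s5.png',g);cv2.imwrite('pics/w5.png',f[:,:,::-1])
cv2.imwrite('pics/c5.png',np.hstack([f[:,60:460,::-1],cv2.resize(g[110:210,170:270],(384,384),interpolation=2)]))
```

```text
11.4667 [549.05877647 158.79028876 133.29191335] [-0.65901293  0.37689319  1.44350635] [-0.10526872  0.27697695  0.00381552]
```

View pics/c5.png

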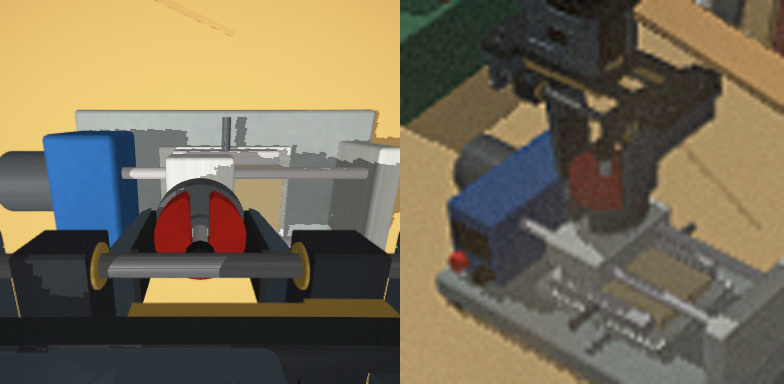

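Call:
servo_tool:
  rows:
    - [0,0,0,0,0.68]
    - [0,0,0,0,0.7]
    - [0,0,0,0,0.75]
    - [0,0,0,0,0.9]
    - [0,0,0,0,0.9]
    - [0,0,0,0,0.9]

```text
time_s: 12.07
ee_pos: [549.0, 158.8, 132.9]
ee_rot: [180.0, -0.0, 10.8]
force: [1.3, -0.6, 0.3]
gripper_width: 82.0
gripper_force: 0.0
```

Call:
servo_tool:
  rows:
    - [0,0,-0.01,0,0.9]
    - [0,0,-0.05,0,0.9]
    - [0,0,-0.15,0,0.9]
    - [0,0,-0.3,0,0.9]
    - [0,0,-0.45,0,0.9]
    - [0,0,-0.5,0,0.9]
    - [-0.2,0,-0.5,0,0.9]
    - [-0.4,0,-0.5,0,0.9]
    - [-0.4,0,-0.5,0,0.9]
    - [-0.4,0,-0.5,0,0.9]

```text
time_s: 12.9
ee_pos: [468.5, 143.4, 233.3]
ee_rot: [-180.0, -0.0, 10.8]
force: [1.2, -0.0, -0.1]
gripper_width: 81.9
gripper_force: 0.0
```

Run:
```python
from h import *
from workcell import state
s=state();c=vision.camera_info('wrist');a=vision.grab_frame('wrist')[:,:,::-1];print(s['time_s'],s['ee_pos'],s['force'])
cv2.imwrite('pics/w6.png',a)
i=a.astype(int)
for n,a in(('wrist',a),('side',vision.grab_frame('side')[:,:,::-1])):
  i=a.astype(int);m=((i[...,2]>90)&(i[...,1]<60)&(i[...,0]<60)).astype('uint8')
  k,l,st,ce=cv2.connectedComponentsWithStats(m)
  print(n,[(st[j].tolist(),ce[j].round(1)) for j in range(1,k) if st[j,4]>60])
  cv2.imwrite(f'pics/{n}6.png',a)
# predicted outline of mass top at home z=145 vs 149 for the wrist and side
t=np.linspace(0,6.28,60)
for n,cc in(('wrist',c),('side',None)):
  for z in(145,149):
    q=proj(n,np.c_[548.5+30*np.cos(t),159.2+30*np.sin(t),0*t+z],cc);print(n,z,q.min(0).round(1),q.max(0).round(1))
```

```text
12.9 [468.50961645 143.39141935 233.25826078] [ 1.18531234 -0.03934899 -0.12399312]
wrist [([228, 78, 65, 65, 2757], array([260. , 111.8]))]
side []
wrist 145 [227.4  76.4] [292.2 144.3]
wrist 149 [226.9  75.7] [292.7 144.7]
side 145 [212.8 148.1] [232.5 160.3]
side 149 [212.7 147.1] [232.5 159.3]
```

Run:
```python
from h import *
from workcell import state
a=cv2.imread('pics/w6.png');c=vision.camera_info('wrist')
for z in(145,149):
  g=np.arange(-45,45,.25);X,Y=np.meshgrid(g,g)
  uv=proj('w',np.c_[548.5+X.ravel(),159.2-Y.ravel(),np.full(X.size,z)],c).astype('float32').reshape(*X.shape,2)
  i=cv2.remap(a,uv,None,cv2.INTER_CUBIC).astype(int)
  m=((i[...,2]>90)&(i[...,1]<60)&(i[...,0]<60)).astype('uint8')
  cn=max(cv2.findContours(m,0,1)[0],key=len);(u,v),r=cv2.minEnclosingCircle(cn)
  e=cv2.fitEllipse(cv2.convexHull(cn));ys,xs=np.nonzero(m)
  print(z,'ctr',548.5+u/4-45,159.2+45-v/4,'dia',r/2,'ellipse',np.array(e[1])/4,'slot yaw',np.degrees(np.arctan2(ys.mean()-v,u-xs.mean())))
print(state()['time_s'],state()['force'])
```

```text
145 ctr 552.389518737793 159.9644462585449 dia 60.61860275268555 ellipse [59.6756897  60.56591797] slot yaw 12.660586371217377
149 ctr 552.246883392334 159.95074005126952 dia 59.60861587524414 ellipse [58.77284622 59.58476639] slot yaw 13.084324711413226
13.0 [ 0.38255993  0.2040068  -0.89713753]
```

Run:
```python
from h import *
from workcell import state
c=vision.camera_info('wrist');a=np.ascontiguousarray(vision.grab_frame('wrist')[:,:,::-1]);print(state()['ee_pos'])
cv2.imwrite('pics/w7.png',a)
for z in(145,149):
  g=np.arange(-45,45,.25);X,Y=np.meshgrid(g,g)
  uv=proj('w',np.c_[548.5+X.ravel(),159.2-Y.ravel(),np.full(X.size,z)],c).astype('float32').reshape(*X.shape,2)
  i=cv2.remap(a,uv,None,cv2.INTER_CUBIC).astype(int)
  m=((i[...,2]>90)&(i[...,1]<60)&(i[...,0]<60)).astype('uint8')
  cn=max(cv2.findContours(m,0,1)[0],key=len);(u,v),r=cv2.minEnclosingCircle(cn)
  e=cv2.fitEllipse(cv2.convexHull(cn));ys,xs=np.nonzero(m)
  print(z,'ctr',548.5+u/4-45,159.2+45-v/4,'dia',r/2,'ellipse',np.array(e[1])/4,'slot yaw',np.degrees(np.arctan2(ys.mean()-v,u-xs.mean())))
```

```text
[471.62194415 144.06828355 233.36853508]
145 ctr 549.236156463623 159.22516174316405 dia 60.560264587402344 ellipse [59.73912811 60.4561615 ] slot yaw 11.657761358308472
149 ctr 549.2153625488281 159.18944854736327 dia 59.62586975097656 ellipse [58.8451004  59.52814865] slot yaw 10.890318098393132
```

```bash
python3 -c "
from workcell import job_done
print(job_done())"
```

```text
the job is handed in; nothing more can be done
None
```

The big red mass is on the tester and released, and the job is handed in at about 13 s. Contact came at the height expected for fully home, and the highest reading I saw was about 4 N of press on the tester. A last wrist picture put its centre within about 1 mm of the measured stem position, with its slot within about 1° of the tester's +x.

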